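# Spring check on a plywood mirror mount

## Robot

A 7-joint arm with a two-finger parallel gripper is mounted at the origin on the work surface. World frame = base frame: x ahead of the robot, y to its left, z up, the work surface at z = 0. Lengths are in m, angles in degrees, forces in N, time in s.
With the tool pointing down it reaches from about 0.35 to 0.775 m from the base axis. Payload 3.1 kg.
Tool frame: the origin (TCP) lies on the centre line of the jaws, within the pads' length; the fingertips stand 17 mm ahead of it and the grasp point (between the pads) lies 2 mm behind it (robot.tip_reach is the distance from the TCP to the fingertips, in m); z points along the fingers, y is the direction in which the jaws open and shut (so a half turn about z gives the same grasp; the last joint's range is limited). The gripper opens to 85 mm and grips with 20 to 120 N. Pads are 22 mm wide; open, the fingers measure 114 mm over their backs; the gripper's body (76 mm by 85 mm) begins 54 mm behind the grasp point. The pads swing forward as they close: fully open they stand 13 mm farther back than shut.
Start: joints at [63.673, 17.813, 0.802, 86.603, -0.252, 75.585, -1.558], TCP at [0.223, -0.503, 0.248] pointing down, gripper open.
Joint ranges: [-154.91, 154.91], [-16.99, 109.72], [-72.82, 74.43], [7.12, 147.25], [-82.49, 262.49], [11.32, 116.49], [-174.64, 174.64]. Speed limits (degrees/s): [159.86, 159.86, 180, 180, 180, 180, 180].

## Interface

Orientations are given as [roll, pitch, yaw] about the fixed x, y, z axes, in that order (R = Rz(yaw) Ry(pitch) Rx(roll)).
In Python, from station import robot, fingers, vision, workorder, recognise gives the robot as it stands. Calls block until the motion is done:
- robot.move_to(position, orientation): joint-space move of the TCP to a pose.
- robot.line_to(position, orientation=None, velocity=0.15, f_stop=None): straight line of the TCP; orientation=None keeps the orientation; velocity is the mean speed in m/s. With f_stop (N) it stops when the force on the tool has changed by that much, and returns True; else False.
- robot.move_j(angles): joint-space move.
- fingers.gripper_to(opening, force=None): opening from 0.0 (shut) to 1.0 (fully open); force is the grip in N (None keeps the last); returns when the fingers have stopped.
- robot.pause(seconds).
- robot.inverse_kinematics(position, orientation): joint angles nearest the present ones, or None.
- vision.grab_frame(name): name is "side" or "top"; returns the picture (384x512x3 uint8, red, green, blue); there is no depth.
- vision.calibration(name): a dict with "mtx" (3x3 intrinsics, pixels), "k1" (the pictures are not rectified: a ray, as slopes to the right and down, at radius r is drawn at 1 + k1 r^2 times it, then the intrinsics apply), "extrinsics" (4x4, takes a point from world to camera coordinates). Camera axes: x right, y up, looking along -z (the intrinsics and any distortion apply to the point x, -y, -z); pixel columns grow to the right and rows downward; lengths in m; the calibration is good to about 2 mm. A picture is of the moment at which its call begins. calibration takes no time and is no camera call.
A pose or a line that the arm cannot do raises robot.PlanningError and nothing moves.
- workorder.close_job(): hands the job in, once; it reports no verdict.
Trained networks look in the newest picture that a camera, given by its name, has taken for a name from the list of things; names that differ only in an ending like _2 or _b are one class to them, and where a whole thing is asked for, a point or a joint stands for the part that bears it (a point fixed in the world has none). Each returns a list of dicts, best first, with "p" (0 to 1); they miss things now and then, are a little off and sometimes report something else, mostly with a low value. They report only what shows in the picture. A call takes as long as a camera call.
- recognise(label, camera): "rect" ([centre column, centre row, width, height] in pixels, round what is visible of it).
Readings, each from a call of its own:
- robot.current_time_s(): time.
- robot.current_joint_positions(): joint angles.
- robot.current_dq(): joint speeds.
- robot.current_joint_torque(): joint torques, N m.
- robot.current_tool_pos(): TCP position.
- robot.current_eef_rot(): TCP orientation.
- robot.current_contact_force(): force on the tool from outside, world axes, zero at the start.
- robot.current_torque(): the same for the moment, N m.
- robot.current_finger_gap(): opening from 0.0 (shut) to 1.0 (fully open).
Only numpy, scipy, OpenCV 4.12 (cv2) and the standard library are available. Lean on these libraries where they do the work, as an engineer would, in place of code of your own. Each camera call takes 0.05 s, during which the arm holds its last target. There are 200 camera calls.

## Task

Try out the spring-backed mirror mount on the class table: with closed fingertips press down the corner with the round pad (on the robot's left) until the pointer stands at the scale clip on that side, keep it there for a second, and release it so that the plate springs back level. Then do the same at the opposite corner with the square pad and the other clip. Do not press the pointer noticeably past a clip, do not shift the clips, and leave the loose things around the mount where they are, without picking anything up.

Things in the scene. Friction and masses are not known exactly. Their poses are not given: they have to be found in the camera images.
- mount: Plywood tilt mount screwed to the table, grey base board 290 x 210 x 9 mm. Origin: on the table top below the middle of the tilting plate; x along the plate's level hinge axis (65 mm up), away from the robot towards the upright scale; y to the round pad's side (the robot's left). Yaw up to 0.6 rad either way. Scale and clips reach 212 mm above the table, the rest at most 80 mm.
- plate (a joint): Tilt of the square plywood plate (130 x 130 x 6 mm, a round mirror in its middle) about the hinge axis, which runs along one diagonal; rad. 0: level, at rest. Positive: the round-pad corner is down and the pointer leans to that side; negative: the square-pad corner is down. Springs return it to level: about 2 N m per rad, so 6 N at a pad gives 0.2 rad; well damped. Stops at -0.5 and 0.5.
- round_pad (a point): Round rubber pad, 30 mm across, 10 mm high, on the plate's corner on the mount's +y side, 70 mm from the hinge axis. This point: centre of its top face, 13 mm above the plate's middle plane, at rest 78 mm above the table; it tilts with the plate. At 0.2 rad it has sunk by about 14 mm.
- square_pad (a point): Square rubber pad, 28 x 28 mm, 10 mm high, on the opposite corner, 70 mm from the hinge axis on the mount's -y side. Point and heights as for the round pad; its sides are parallel to the plate's, at 45 degrees to the mount's axes.
- pointer_tip (a point): Tip of the thin black pointer, 5 mm wide there, 130 mm from the hinge axis. The pointer is fixed to the plate, stands upright in front of the scale (mount x = 120 mm, on the side away from the robot) when the plate is level, and leans towards the corner pressed.
- round_clip_mark (a point): Mark of the bright metal clip on the scale's rim on the round pad's side: the point at the clip's middle line, 130 mm from the hinge axis, in the pointer's plane, so that the pointer tip coincides with it when the plate has tilted as far as the clip. The clip is 10 mm wide along the rim, about 30 mm tall; it sits at a varied place, at a tilt of 0.16 to 0.30 rad.
- square_clip_mark (a point): The same for the clip on the square pad's side; at a tilt of -0.16 to -0.30 rad.
- tub: Bystander: white lidded tub, 60 mm across, 45 mm high; origin at the centre of its underside.
- tube: Bystander: clear tube with a wooden cap, 34 mm across, 68 mm high; origin at the centre of its underside.
- cog: Bystander: flat plywood cogwheel, 76 mm across, 9 mm thick; origin at the centre of its underside.
- round_clip (a joint): Where the round pad's clip sits on the scale, as the plate tilt (rad) at which the pointer meets it. The scale is an upright plywood arc at mount x = 113 mm, 6 mm thick, its rim 124 mm from the hinge axis, running 0.5 rad to each side of upright.
- square_clip (a joint): Where the square pad's clip sits on the scale, as the plate tilt (rad) at which the pointer meets it. The scale is an upright plywood arc at mount x = 113 mm, 6 mm thick, its rim 124 mm from the hinge axis, running 0.5 rad to each side of upright.

How it is judged (in metres and radians):
On the way, in this order (a step that is already met when the one before it is completed fails the run):
1. a fingertip presses the round pad and the pointer stands at the clip on that side (distance between pointer_tip and round_clip_mark below 0.007 m and contact force between the fingers and mount above 0.5 N and horizontal distance between the grasp point and round_pad below 0.04 m), for 0.7 s.
2. the corner is let go and the plate is back level (value of joint plate between -0.04 and 0.04 rad and contact force between the fingers and mount below 0.1 N), for 0.2 s.
3. a fingertip presses the square pad and the pointer stands at the clip on that side (distance between pointer_tip and square_clip_mark below 0.007 m and contact force between the fingers and mount above 0.5 N and horizontal distance between the grasp point and square_pad below 0.04 m), for 0.7 s.
At the end, for the whole second after the job is handed in: The plate is level again (within 0.04 rad) and still; both clips are within 3 mm, and the loose things within 20 mm, of where they were. Each press brought the pointer tip within 7 mm of the clip's mark for 0.7 s (value of joint plate between -0.04 and 0.04 rad and velocity of joint plate between -0.1 and 0.1 rad/s and distance of each of round_clip_mark, square_clip_mark from where it was at the start of the episode below 0.003 m and distance of each of tub, tube, cog from where it was at the start of the episode below 0.02 m); the robot touches nothing.
It fails at once if the pointer was pressed more than 12 mm past a clip's mark (y of pointer_tip in the frame of round_clip_mark above 0.012 m or y of pointer_tip in the frame of square_clip_mark below -0.012 m).
It fails at once if a clip was shifted by more than 3 mm (distance of any of round_clip_mark, square_clip_mark from where it was at the start of the episode above 0.003 m).
It fails at once if a loose thing was lifted, carried or pushed away (distance of any of tub, tube, cog from where it was at the start of the episode above 0.02 m or height (world z) of any of tub, tube, cog above 0.01 m).
It also fails if it takes over 48 s, if anything falls off the work surface, if the arm or the gripper's body presses on something with over 40 N, if the wrist force passes 120 N, or if a joint passes its speed limit or range.

## Working session

There is one attempt and no reset: what is moved stays moved. The work goes in short steps, each a Python script; the robot and the scene stay as the last script left them, time stands still between calls to the robot, and variables do not carry over. Pictures are saved under pics/ and viewed, about 8 in all and at most 12, crops included, and the job is handed in when it is done.

```bash
ls; mkdir -p pics
cat > h.py <<'E'
import numpy as np, cv2
from station import robot, fingers, vision, workorder, recognise
def proj(P,name):
    c=vision.calibration(name);E=np.array(c["extrinsics"]);K=np.array(c["mtx"])
    P=np.atleast_2d(P);q=P@E[:3,:3].T+E[:3,3]
    s=np.c_[q[:,0],-q[:,1]]/(-q[:,2:3]); s=s*(1+c["k1"]*(s**2).sum(1,keepdims=True))
    return s@K[:2,:2].T+K[:2,2]
def save(name,fn,scale=1.5,crop=None):
    im=vision.grab_frame(name); a=im if crop is None else im[crop[1]:crop[3],crop[0]:crop[2]]
    cv2.imwrite(fn,cv2.resize(a,None,fx=scale,fy=scale,interpolation=cv2.INTER_CUBIC)[:,:,::-1]); np.save(fn+'.npy',im); return im
E
python3 - <<'E'
from h import *
for n in("side","top"):
    save(n,f"pics/{n}0.png")
    c=vision.calibration(n);E=np.array(c["extrinsics"]);print(n,np.round(c["mtx"],1).tolist(),c["k1"],"cam at",(-E[:3,:3].T@E[:3,3]).round(3),"look",(-E[2,:3]).round(2))
    for l in("mount","plate","round_pad","square_pad","pointer_tip","round_clip_mark","square_clip_mark","round_clip","square_clip","tub","tube","cog"):
        try: print(l,[(round(d["p"],2),np.round(d["rect"],1).tolist()) for d in recognise(l,n)[:2]])
        except Exception as e: print(l,e)
print(robot.current_time_s(),robot.tip_reach)
E
```

```text
pics
side [[359.4, 0.0, 250.5], [0.0, 359.4, 190.4], [0.0, 0.0, 1.0]] -0.10312387486730952 cam at [0.196 0.708 0.567] look [ 0.44 -0.75 -0.49]
mount [(0.84, [245.4, 200.8, 123.7, 114.4])]
plate [(0.76, [252.8, 196.9, 83.5, 49.5])]
round_pad [(0.77, [248.0, 197.2, 69.6, 46.3]), (0.57, [249.8, 260.5, 25.3, 30.6])]
square_pad [(0.61, [251.8, 194.4, 76.7, 52.1])]
pointer_tip [(0.59, [249.2, 195.9, 78.5, 49.7])]
round_clip_mark [(0.63, [207.7, 156.4, 7.0, 11.7])]
square_clip_mark [(0.56, [219.8, 150.5, 12.0, 10.8])]
round_clip [(0.21, [195.2, 243.2, 10.1, 25.5])]
square_clip [(0.6, [245.9, 199.4, 122.4, 114.5]), (0.53, [220.6, 148.7, 8.1, 9.5])]
tub [(0.63, [250.5, 260.4, 23.3, 26.7])]
tube [(0.95, [195.8, 242.4, 14.7, 28.1])]
cog [(0.59, [286.1, 198.1, 23.3, 11.4])]
top [[468.2, 0.0, 248.3], [0.0, 468.2, 197.1], [0.0, 0.0, 1.0]] -0.1467432092072622 cam at [0.456 0.04  1.067] look [ 0.15 -0.01 -0.99]
mount [(0.94, [267.6, 191.8, 113.6, 143.0])]
plate [(0.64, [245.4, 134.7, 11.1, 12.7]), (0.6, [268.2, 182.7, 82.3, 114.0])]
round_pad [(0.79, [267.1, 185.8, 84.1, 114.3])]
square_pad [(0.66, [268.0, 182.7, 81.0, 115.7])]
pointer_tip [(0.87, [268.2, 187.6, 80.0, 101.5]), (0.31, [274.8, 128.1, 6.2, 11.8])]
round_clip_mark [(0.62, [245.3, 135.4, 6.4, 9.9]), (0.59, [340.8, 207.8, 33.0, 31.1])]
square_clip_mark []
round_clip [(0.63, [245.2, 135.2, 8.7, 11.7]), (0.37, [268.0, 191.6, 110.7, 143.3])]
square_clip []
tub [(0.74, [195.3, 238.8, 28.0, 26.1])]
tube [(0.71, [182.6, 179.5, 20.1, 21.2])]
cog [(0.94, [338.8, 209.5, 33.0, 32.8])]
1.3 0.017
```

Run:
```python
import numpy as np,cv2
for n,(x0,y0,x1,y1) in dict(side=(170,130,320,270),top=(170,100,360,270)).items():
    im=np.load(f"pics/{n}0.png.npy")[y0:y1,x0:x1]
    cv2.imwrite(f"pics/{n}0c.png",cv2.resize(im,None,fx=4,fy=4,interpolation=cv2.INTER_CUBIC)[:600,:,::-1])
```

```text
(no output)
```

View pics/side0c.png

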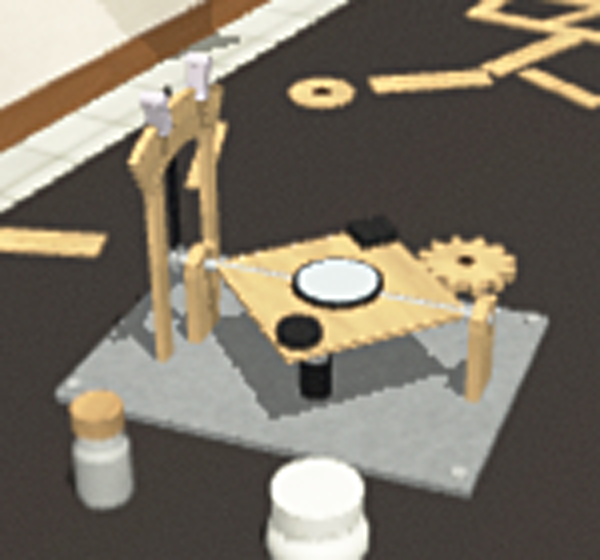

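View pics/top0c.png

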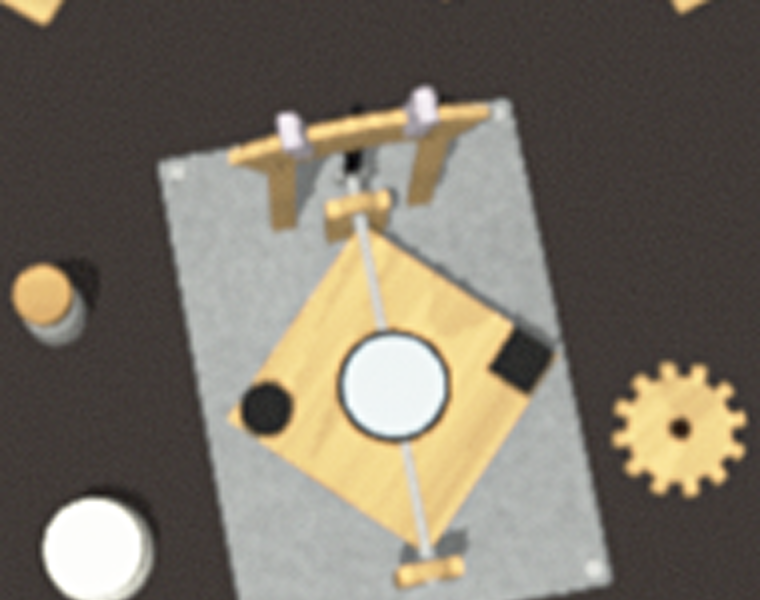

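The side view shows the round pad at about (244.5, 212), the square pad at (263, 187.5), and the clips at (209, 158) for round and (220, 149) for square. The top view has the pads at (236.5, 202) and (300.5, 189.5), the clips at (243, 133) and (276, 127), and the mirror at (268, 196). The cog, tub and tube are clear of the pads.

```bash
cat > fit.py <<'E'
from h import *
from scipy.optimize import least_squares
def M(p,P):
    c,s=np.cos(p[2]),np.sin(p[2]); P=np.atleast_2d(P)
    return np.c_[p[0]+c*P[:,0]-s*P[:,1],p[1]+s*P[:,0]+c*P[:,1],P[:,2]]
def clip(t,x=.113,r=.132): return [x,r*np.sin(t),.065+r*np.cos(t)]
top=np.array([[236.5,202],[300.5,189.5],[268.2,196.2],[242.8,133],[276,127.2]])
side=np.array([[244.6,212],[263,187.5],[254.3,200.5],[209,158],[219.8,148.9]])
def pts(p): return M(p,[[0,.07,.078],[0,-.07,.078],[0,0,.07],clip(p[3]),clip(p[4])])
def res(p,sep=False):
    r=np.r_[proj(pts(p),"top")-top,proj(pts(p),"side")-side]
    return r if sep else r.ravel()
if __name__=="__main__":
    s=least_squares(res,[.55,0,0,.2,-.2]); p=s.x; print(p.round(4)); print(res(p,1).round(1).tolist())
    np.save("p.npy",p); print(M(p,[[0,.07,.078],[0,-.07,.078]]).round(4))
    for n,T in(("top",top),("side",side)):
        f=least_squares(lambda q:(proj(pts(q),n)-T).ravel(),p).x; print(n,f.round(4))
    for y in (90,-90):
        for P in M(p,[[0,.07,.12],[0,-.07,.12]]):
            print(y,robot.inverse_kinematics(P.tolist(),[180,0,float(np.degrees(p[2]))+y]))
E
python3 fit.py; python3 -c "from h import *;print(robot.current_eef_rot())"
```

```text
[ 0.6067 -0.0122  0.1663  0.2525 -0.2519]
[[-0.6, 0.2], [-0.5, 0.4], [-0.3, 0.4], [-0.1, 0.4], [0.0, 0.1], [0.3, -1.3], [-0.0, -1.7], [0.1, -0.4], [-0.6, -0.9], [-0.4, -1.2]]
[[ 0.5952  0.0568  0.078 ]
 [ 0.6183 -0.0813  0.078 ]]
top [ 0.6074 -0.0132  0.1678  0.2558 -0.245 ]
side [ 0.6033 -0.0066  0.1629  0.2395 -0.2684]
90 [ 21.12128019  35.59274257 -42.83698014  87.91568965  25.54014087
  66.6134434  -17.10721383]
90 [ 28.58822086  36.33945854 -35.51052945  83.52678054  21.93353684
  67.14085277  -0.66560037]
-90 [ -46.50198151   43.22262648   64.38771344   90.7307701   -40.42913921
   72.22320986 -145.73463953]
-90 [   7.70892424   31.71839415   -2.6812281    84.48003799    1.57016356
   63.83814422 -165.73791169]
[1.79999548e+02 5.81633008e-04 2.39443250e+01]
```

Run:
```python
from h import *
from fit import M
p=np.load("p.npy"); o=[180,0,float(np.degrees(p[2]))+90]
fingers.gripper_to(0.0)
a=M(p,[[0,.07,.26]])[0]; robot.move_to(a.tolist(),o)
a[2]=.115; robot.line_to(a.tolist())
f0=np.array(robot.current_contact_force())
a[2]=.088; print(robot.line_to(a.tolist(),velocity=.02,f_stop=1.0))
print(robot.current_tool_pos(),f0,robot.current_contact_force(),robot.current_time_s(),robot.current_finger_gap())
for n,c in(("top",(170,100,360,250)),("side",(170,130,320,270))): save(n,f"pics/{n}1.png",4,c)
```

```text
True
[0.59480568 0.05703395 0.0926073 ] [-0.1949206   0.30192872  0.23568367] [0.95890732 0.16711699 1.22212924] 6.575 0.0020164014260909886
```

View pics/side1.png

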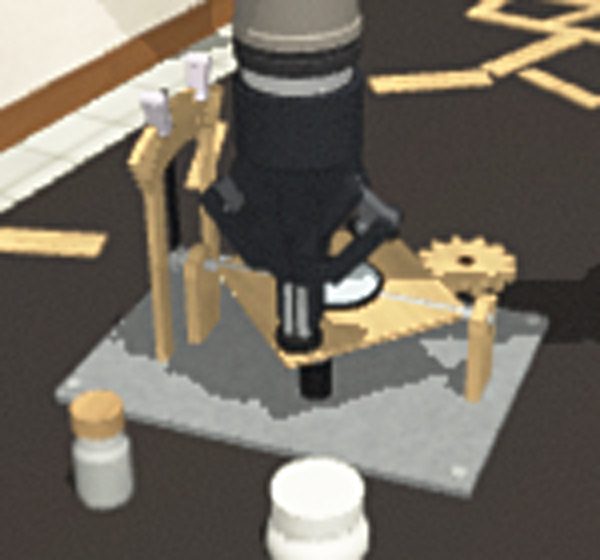

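View pics/top1.png

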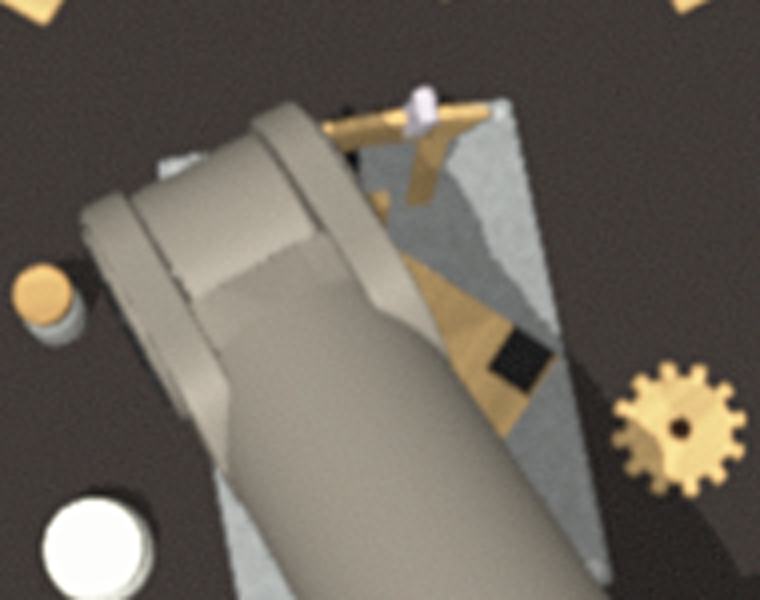

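The fingertips are on the round pad at side crop (298, 340), with the wrist blocking the round clip in the top view. The side view still shows both clips and the pointer tip at about (168, 90), so I'll step down while watching that.

Run:
```python
from h import *
from fit import M
p=np.load("p.npy")
t=lambda a:M(p,[[.120,.13*np.sin(a),.065+.13*np.cos(a)]])[0]
rows=[]
a=np.array(robot.current_tool_pos())
for z in(.086,.083,.0805):
    a[2]=z; robot.line_to(a.tolist(),velocity=.02); robot.pause(.15)
    im=vision.grab_frame("side"); np.save(f"pics/s{z}.npy",im); rows.append(cv2.resize(im[140:200,190:240],None,fx=5,fy=8*5/8,interpolation=cv2.INTER_CUBIC))
    print(z,np.round(robot.current_tool_pos(),4),np.round(robot.current_contact_force(),2),robot.current_time_s())
cv2.imwrite("pics/steps.png",np.hstack(rows)[:,:,::-1])
for x in(0,.15,.2,.25,.3):print(x,((proj(t(x),"side")[0]-[190,140])*5).round(0), proj(t(x),"side").round(1))
```

```text
0.086 [0.5948 0.0577 0.0862] [-0.23  3.13  4.46] 7.35
0.083 [0.5948 0.0578 0.0834] [-0.63  2.22  5.62] 7.85
0.0805 [0.5948 0.0578 0.0811] [-1.19  1.87  7.19] 8.325
0 [108.  56.] [[211.6 151.1]]
0.15 [92. 72.] [[208.3 154.4]]
0.2 [86. 79.] [[207.2 155.8]]
0.25 [81. 86.] [[206.2 157.2]]
0.3 [75. 94.] [[205.1 158.8]]
```

View pics/steps.png

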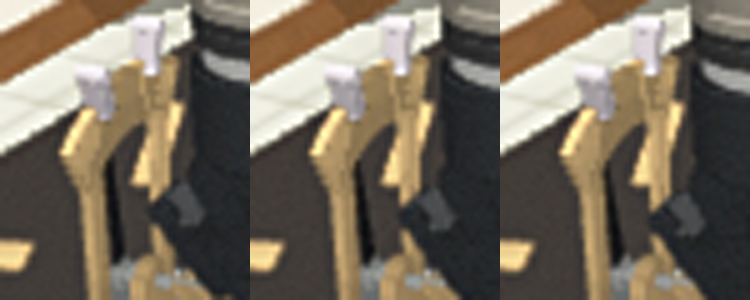

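The pointer tip is now behind the round clip in the side view, and only its lower shaft shows (about column 214, row 186). Force and depth put the tilt at about 0.22, so I'll go about 2 mm further, hold, and check with the shaft.

Run:
```python
from h import *
from fit import M
p=np.load("p.npy")
a=np.array(robot.current_tool_pos()); a[2]=.0787
robot.line_to(a.tolist(),velocity=.02); robot.pause(1.0)
im=vision.grab_frame("side"); np.save("pics/sP.npy",im)
print(np.round(robot.current_tool_pos(),4),np.round(robot.current_contact_force(),2),robot.current_time_s())
for f in("side0.png","s0.086","s0.083","s0.0805","sP"):
    g=np.load(f"pics/{f}.npy").sum(2); print(f,[g[r,205:222].tolist() for r in(178,)])
for x in(0,.15,.2,.25,.3):
    q=[M(p,[[.120,r*np.sin(x)+w*np.cos(x),.065+r*np.cos(x)-w*np.sin(x)] for r in np.linspace(0,.13,100)]) for w in(-.003,.003)]
    print(x,[[round(float(np.interp(row,*proj(Q,"side")[::-1,::-1].T)),1) for Q in q] for row in(172,178,186)])
rows=[cv2.resize(np.load(f"pics/{f}.npy")[140:200,190:240],None,fx=5,fy=5) for f in("side0.png","s0.086","sP")]
cv2.imwrite("pics/press1.png",np.hstack(rows)[:,:,::-1])
```

```text
[0.5948 0.0578 0.0794] [-2.19  1.51  7.77] 9.625
side0.png [[236, 389, 414, 416, 435, 390, 211, 76, 67, 103, 181, 175, 172, 155, 198, 518, 514]]
s0.086 [[227, 394, 385, 390, 381, 315, 100, 45, 126, 189, 179, 172, 174, 166, 198, 480, 464]]
s0.083 [[231, 391, 397, 397, 368, 316, 96, 58, 184, 188, 173, 168, 169, 162, 200, 474, 479]]
s0.0805 [[230, 401, 418, 393, 363, 313, 101, 107, 183, 185, 180, 164, 172, 155, 194, 468, 469]]
sP [[229, 397, 415, 393, 372, 308, 94, 114, 182, 176, 177, 172, 164, 163, 198, 464, 466]]
0 [[213.4, 212.4], [213.8, 212.7], [214.2, 213.2]]
0.15 [[211.5, 210.4], [212.4, 211.3], [213.6, 212.5]]
0.2 [[210.8, 209.6], [211.9, 210.7], [213.4, 212.2]]
0.25 [[210.0, 208.8], [211.3, 210.1], [213.1, 211.9]]
0.3 [[209.2, 207.8], [210.7, 209.4], [212.8, 211.5]]
```

View pics/press1.png

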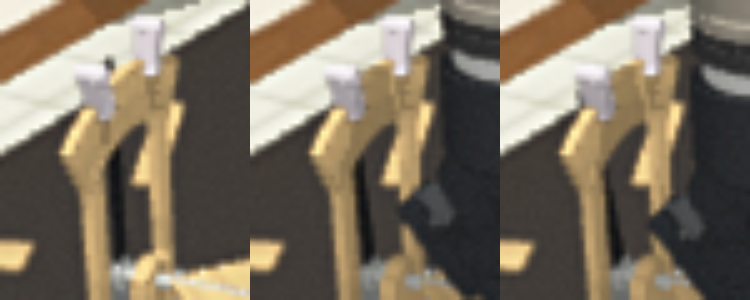

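The shaft shift (about 2.1 px), the force and the depth all give a tilt of 0.22–0.26, against the clip at about 0.25. I'll go slightly deeper and hold again, then release and move to the square pad.

Run:
```python
from h import *
from fit import M
p=np.load("p.npy")
a=np.array(robot.current_tool_pos()); a[2]=.0778
robot.line_to(a.tolist(),velocity=.02); robot.pause(1.0)
print(np.round(robot.current_tool_pos(),4),np.round(robot.current_contact_force(),2))
np.save("pics/sP2.npy",vision.grab_frame("side"))
a[2]=.088; robot.line_to(a.tolist(),velocity=.03); a[2]=.125; robot.line_to(a.tolist(),velocity=.08); robot.pause(.6)
np.save("pics/sR.npy",vision.grab_frame("side"))
b=M(p,[[0,-.07,.125]])[0]; robot.line_to(b.tolist(),velocity=.1)
print("free",np.round(robot.current_contact_force(),2))
b[2]=.105; robot.line_to(b.tolist())
rows=[]
for z in(.086,.083,.0805):
    b[2]=z; robot.line_to(b.tolist(),velocity=.02 if z<.086 else .03); robot.pause(.15)
    im=vision.grab_frame("side"); np.save(f"pics/q{z}.npy",im); rows.append(cv2.resize(im[140:200,190:240],None,fx=5,fy=5,interpolation=cv2.INTER_CUBIC))
    print(z,np.round(robot.current_tool_pos(),4),np.round(robot.current_contact_force(),2),robot.current_time_s())
t=vision.grab_frame("top"); rows.append(cv2.resize(t[110:170,230:290],(300,300),interpolation=cv2.INTER_CUBIC)[:,50:])
A=np.hstack(rows[:2]);B=np.hstack(rows[2:]); cv2.imwrite("pics/steps2.png",np.vstack([A,B])[:,:,::-1])
for f in("side0.png","sP","sP2","sR"): print(f,np.load(f"pics/{f}.npy").sum(2)[178,209:218].tolist())
for x in(0,.15,.2,.25,.3):
    q=M(p,[[.12,-.13*np.sin(x),.065+.13*np.cos(x)]])
    print(x,((proj(q,"side")[0]-[190,140])*5).round(0),((proj(q,"top")[0]-[230,110])*5-[50,0]).round(0))
```

```text
[0.5948 0.0578 0.0786] [-1.68  2.7   8.57]
free [0.6  0.5  0.01]
0.086 [ 0.619  -0.0821  0.0865] [ 1.18 -3.23  4.72] 15.5083
0.083 [ 0.619  -0.0823  0.0836] [ 1.33 -3.69  5.79] 16.0083
0.0805 [ 0.619  -0.0823  0.0813] [ 0.93 -2.5   5.86] 16.4833
side0.png [435, 390, 211, 76, 67, 103, 181, 175, 172]
sP [372, 308, 94, 114, 182, 176, 177, 172, 164]
sP2 [370, 312, 101, 141, 179, 178, 179, 173, 167]
sR [369, 333, 202, 84, 59, 102, 176, 172, 173]
0 [108.  56.] [94. 83.]
0.15 [124.  45.] [143.  75.]
0.2 [130.  42.] [159.  73.]
0.25 [135.  40.] [174.  71.]
0.3 [140.  39.] [190.  70.]
```

View pics/steps2.png

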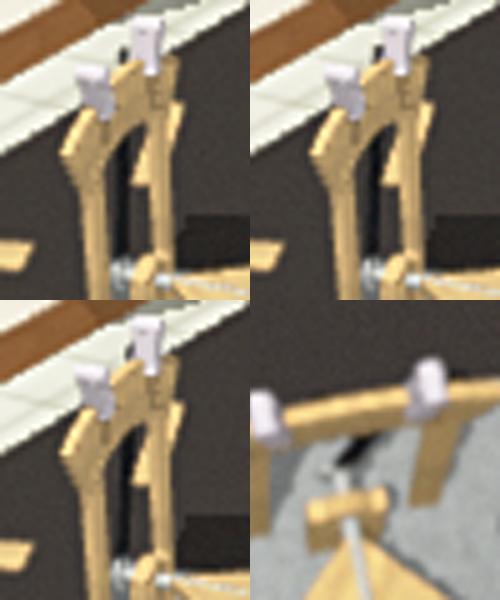

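The pointer tip is now visible reaching the left edge of the square clip (side crop ~(130, 352) in the third panel), and after the first release the shaft went back to its rest pixels. I'll press about 2.5 mm further and hold.

Run:
```python
from h import *
from fit import M
p=np.load("p.npy")
b=np.array(robot.current_tool_pos()); rows=[]
for z in(.079,.0778):
    b[2]=z; robot.line_to(b.tolist(),velocity=.02); robot.pause(1.0)
    print(z,np.round(robot.current_tool_pos(),4),np.round(robot.current_contact_force(),2),robot.current_time_s())
    im=vision.grab_frame("side"); t=vision.grab_frame("top")
    rows.append(np.hstack([cv2.resize(im[140:190,190:240],(300,300),interpolation=cv2.INTER_CUBIC),cv2.resize(t[110:160,240:290],(300,300),interpolation=cv2.INTER_CUBIC)]))
    np.save(f"pics/q{z}.npy",im)
cv2.imwrite("pics/press2.png",np.vstack(rows)[:,:,::-1])
for f in("side0.png","q0.086","q0.083","q0.0805","q0.079","q0.0778"): print(f,np.load(f"pics/{f}.npy").sum(2)[174,208:222].tolist())
for x in(0,.15,.2,.25,.3):
    print(x,[np.round(np.interp(174,*proj(M(p,[[.120,-r*np.sin(x),.065+r*np.cos(x)] for r in np.linspace(0,.13,100)]),"side")[::-1,::-1].T),1)])
```

```text
0.079 [ 0.6191 -0.0823  0.0798] [ 0.01 -2.16  8.05] 17.7833
0.0778 [ 0.6191 -0.0823  0.0787] [-0.2  -3.17  7.79] 19.1333
side0.png [454, 439, 324, 163, 71, 60, 122, 161, 231, 552, 624, 590, 508, 486]
q0.086 [455, 432, 324, 181, 174, 107, 55, 72, 237, 555, 626, 595, 507, 483]
q0.083 [454, 438, 325, 182, 179, 155, 66, 53, 213, 559, 631, 590, 510, 486]
q0.0805 [446, 435, 326, 186, 181, 185, 78, 35, 200, 564, 626, 591, 508, 487]
q0.079 [455, 437, 324, 187, 173, 183, 103, 39, 181, 557, 633, 593, 508, 487]
q0.0778 [452, 442, 316, 184, 178, 184, 108, 44, 186, 559, 631, 589, 508, 481]
0 [np.float64(213.0)]
0.15 [np.float64(214.5)]
0.2 [np.float64(215.0)]
0.25 [np.float64(215.4)]
0.3 [np.float64(215.8)]
```

View pics/press2.png

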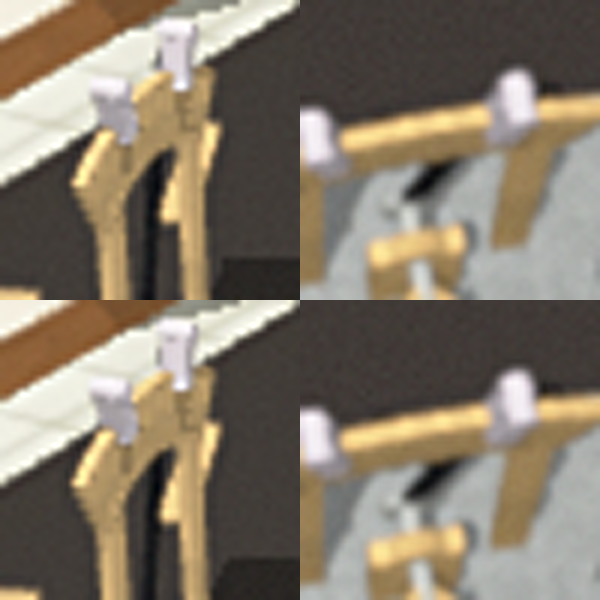

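The pointer tip is behind the square clip in both views, and the shaft shift (about 2.4 px) matches 0.25 rad. I'll release and retreat.

Run:
```python
from h import *
b=np.array(robot.current_tool_pos())
b[2]=.088; robot.line_to(b.tolist(),velocity=.03); b[2]=.26; robot.line_to(b.tolist(),velocity=.1)
robot.move_j([63.673,17.813,0.802,86.603,-0.252,75.585,-1.558]); robot.pause(.5)
for n in("side","top"):
    im=vision.grab_frame(n); o=np.load(f"pics/{n}0.png.npy"); y,x=np.where((np.abs(im.astype(int)-o).sum(2)>120)[90:300,170:370]); print(n,len(x),list(zip(x[:15]+170,y[:15]+90)) )
    if n=="side": print(im.sum(2)[178,209:218],np.load("pics/side0.png.npy").sum(2)[178,209:218])
print(robot.current_contact_force(),robot.current_time_s())
workorder.close_job()
```

```text
side 0 []
[439 389 208  73  63 104 184 172 172] [435 390 211  76  67 103 181 175 172]
top 0 []
[ 0.68669025 -0.20784692  0.46054676] 24.2667
the job is handed in; nothing more can be done
```

I pressed and released both corners with closed fingertips and handed the job in at about 24 s of the 48 s allowed. The hand-in gives no verdict.

- **Round pad:** I held it for just over a second at each of two depths. At the second, the pointer shaft showed a tilt of about 0.24 rad, against a clip measured at about 0.25 rad. The force was about 8 N. After I let go, the pointer went back to its rest pixels.
- **Square pad:** I did the same, and the shaft showed about -0.25 rad against a clip measured at about -0.25 rad. The force was again about 8 N.
- **Final check:** with the arm back at its start position, both cameras showed no changed pixels around the mount compared with the first pictures. So the plate is level, and the clips and loose things are where they were.

**Less certain:** in both holds the clip hid the pointer tip from the cameras. I judged the final alignment from the visible shaft, the press depth and the force rather than from the tip itself. The two cameras differed by up to about 0.02 rad on where the clips sit, within the 0.054 rad tolerance.

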